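Lock the gearbox selector rail with the square-grip pin

ROBOT

A 6-joint arm with a two-finger parallel gripper is mounted at the origin on the work surface. World frame = base frame: x ahead of the robot, y to its left, z up, the work surface at z = 0. Lengths are in m, angles in rad, forces in N, time in s.
With the tool pointing down it reaches from about 0.35 to 0.85 m from the base axis. Payload 8.1 kg.
Tool frame: the origin (TCP) lies at the very end of the fingers, on their centre line; the grasp point (between the pads) lies 19 mm behind it; z points along the fingers, y is the line along which they close (so a half turn about z gives the same grasp; the last joint's range is limited). The gripper opens to 93 mm and grips with 3 to 60 N. Pads are 15 mm wide; open, the fingers measure 128 mm over their backs; the gripper's body (75 mm by 188 mm) begins 65 mm behind the grasp point.
Start: joints at [-1.392, 0.13, 1.488, -0, 1.523, -0.085], TCP at [0.156, -0.579, 0.219] pointing down, gripper open.
Joint ranges: [-2.96, 2.96], [-0.89, 2.26], [0.02, 2.5], [-1.34, 4.48], [0, 2.73], [-2.66, 2.66]. Speed limits (rad/s): [2.39, 2.39, 2.79, 3.14, 3.14, 3.14].

INTERFACE

Orientations are given as a rotation vector (axis times angle).
In Python, from plant import monitor, eyes, ticket gives the robot as it stands.
- The arm moves only by the tool arm_command, never from a script. Its argument "deltas" is a list that holds one entry, the list of rows, each a list of 6 numbers: the shift along the world's x, y, z in cm, then the turn, a rotation vector about the world's x, y, z in degrees. In form: [[[tx, ty, tz, rx, ry, rz], ...]]. A call has 1 to 12 rows; each row shifts and turns the commanded pose from where the row before left it; what a row does not reach is not made up. A row lasts 1/12 s, in which the tool goes at most 41.7 mm and 7.16 degrees, less where a joint would pass 70% of its speed; a pose out of reach is approached as far as the arm can. A call is refused whole if a number of a shift passes 4.17 or a number of a turn 7.16, either way. A call with a gripper value outside its range is refused whole. "gripper" is the opening, from -1 (shut) to 1 (fully open), set as the call begins (left out, the last holds). The fingers move at their own pace and stop on an object; "squeeze" is the grip in N (left out, the last holds). Time passes only in rows, so rows that do not move let the fingers close. It gives the time, the measured TCP pose, the force, the opening and the grip force at its end, in the units of the state.
- monitor.read_state(): the state, without advancing time (a new reading comes with each control period).
- eyes.read_camera(name): name is "side" or "top"; returns the picture (480x640x3 uint8, blue, green, red); there is no depth.
- eyes.camera_model(name): a dict with "fx", "fy", "cx", "cy" (pixels), "rvec" (rotation vector, rad) and "tvec" (3), from world to camera coordinates, as OpenCV has them. Camera axes: x right, y down, z forward; pixel columns grow to the right and rows downward; lengths in m; the calibration is good to about 2 mm. A picture is of the moment at which its call begins. camera_model takes no time and is no camera call.
- ticket.close_job(): hands the job in; it is judged then, once.
The state is a dict: "t": time; "q": joint angles; "dq": joint speeds; "joint_torque": joint torques, N m; "tool_pos": TCP position; "orientation": TCP orientation; "force": force on the tool from outside, world axes, zero at the start; "wrist_torque": the same for the moment, N m; "opening": finger opening in m; "gripper_force": force on a finger pad.
Only numpy, scipy, OpenCV 4.12 (cv2) and the standard library are available. Lean on these libraries where they do the work, as an engineer would, in place of code of your own. Each camera call takes 0.05 s, during which the arm holds its last target. There are 200 camera calls.

TASK

Lock the selector rail of the gearbox: take the locking pin with the square grip from the pin stand, lower it right into either end of the slot in the gearbox cover, and slide it gently along the rail inside until it drops into the rail's deep locking hole (the rail also has shallow dimples, which are not it). Push it fully home, collar down on the cover, and let go; never force it against the gearbox, and leave the other two pins standing in their stand.

Things in the scene. Friction and masses are not known exactly. Their poses are not given: they have to be found in the camera images.
- housing: The gearbox: cast aluminium block 110 (x) by 220 (y) by 76 mm high, fixed; origin at the centre of its underside. Its flat top is a 6 mm steel cover plate with six 4 mm bolt heads near its long edges and one straight slot in the middle, 14 mm wide (x), 80 mm long (y). In the slot shows the dark flat selector rail, its top face 8 mm below the cover's top; it stays put under a gentle push.
- slot (a point): Middle of the slot, level with the cover's top, 76 mm above the bench; y along the slot, z up. The rail's locking hole, 12 mm wide and 27 mm deep from the rail's face, lies on the slot's centre line (x = 0), its y unknown, within 22 mm either way of this point. 24 mm to each side of the hole is a dimple as wide, only 3 mm deep, which may show in the slot too.
- stand: Black pin stand: block 60 (x) by 160 (y) by 42 mm high, fixed; origin at the centre of its underside. Along its top at y = -50, 0 and +50 mm are three 13 mm holes, 36 mm deep, in which the three pins stand; which is where varies.
- pin: The square-grip locking pin, steel, about 0.12 kg, upright in the stand. Origin on its axis at the collar's underside, which rests on the stand's top; z up. Above: collar 26 mm across, 5 mm high, then the grip 18 by 18 mm (faces across x and y), 42 mm high. Below: round shaft 10 mm across, 30 mm long, its last 5 mm tapering to a flat nose 6 mm across. Its x is within 0.2 rad of the stand's x.
- pin_tip (a point): Centre of the nose of the square-grip pin, the lower end of its shaft, 30 mm below the pin's origin.
- pin_round: Another pin in the stand, to be left alone: same collar and shaft, but a round grip 20 mm across and 30 mm high. Origin at the collar's underside.
- pin_ball: Another pin in the stand, to be left alone: same collar and shaft, but a ball of 24 mm on a thin neck, 42 mm high. Origin at the collar's underside.
Not all that is in view belongs to the job. What is shaped like the pin but blue or yellow is not meant.

How it is judged:
On the way, in this order (a step that is already met when the one before it is completed fails the run):
1. the square-grip pin has been drawn clear of the stand (height (world z) of pin_tip above 0.05 m and contact force between pin and stand below 0.1 N), for 0.1 s.
2. the pin's nose stands on the rail near one end of the slot (more than 25 mm from its middle) (x of pin_tip in the frame of housing between -0.006 and 0.006 m and (y of pin_tip in the frame of housing above 0.025 m or y of pin_tip in the frame of housing below -0.025 m) and y of pin_tip in the frame of housing between -0.042 and 0.042 m and z of pin_tip in the frame of housing below 0.07 m and contact force between pin and housing above 0.3 N), for 0.05 s.
At the end, for the whole second after the job is handed in: The square-grip pin stands upright (within 0.12 rad) and at rest in the slot, its nose down in the locking hole at least 26.5 mm below the top of the cover (collar within 3.5 mm of the cover), and the other two pins are still in their places (within 12 mm) (z of pin_tip in the frame of housing below 0.0495 m and x of pin_tip in the frame of housing between -0.006 and 0.006 m and y of pin_tip in the frame of housing between -0.032 and 0.032 m and angle between pin's own z axis and vertical below 0.12 rad and linear speed of pin below 0.01 m/s and distance of each of pin_round, pin_ball from where it was at the start of the episode below 0.012 m); the robot touches nothing.
It fails at once if the pin is forced against the gearbox with more than 35 N (contact force between pin and housing above 35 N).
It fails at once if another pin is pulled from its place (more than 12 mm) (distance of any of pin_round, pin_ball from where it was at the start of the episode above 0.012 m).
It also fails if it takes over 69 s, if anything falls off the work surface, if the arm or the gripper's body presses on something with over 40 N, if the wrist force passes 120 N, or if a joint passes its speed limit or range.

## Working session

There is one attempt and no reset: what is moved stays moved. The work goes in short steps, Python scripts to look and compute and a tool call to move; the robot and the scene stay as the last step left them, time stands still between calls to the robot, and variables do not carry over. Pictures are saved under pics/ and viewed, at most 10 in all, crops included, and the job is handed in when it is done.

Besides the shell and the picture viewer there is one more tool, called after "Call:" by a JSON object that holds its "name" and its "arguments". arm_command: Moves the arm, as the interface text tells. Its arguments: {"type":"object","properties":{"deltas":{"type":"array"},"gripper":{"type":"number"},"squeeze":{"type":"number"}},"required":["deltas"]}

```bash
mkdir -p pics
python3 - <<'E'
from plant import monitor, eyes
import cv2
s=monitor.read_state(); print(s['t'],s['tool_pos'],s['orientation'],s['opening'])
for n in('side','top'):
    cv2.imwrite(f'pics/{n}0.png',eyes.read_camera(n)); print(n,eyes.camera_model(n))
E
```

```text
0.0 [ 0.15635214 -0.57867362  0.21759009] [-3.11247728e+00 -4.12969809e-01  1.84862100e-04] 0.09315085665011187
side {'fx': 434.92816169861845, 'fy': 434.92816169861845, 'cx': 316.2617055895156, 'cy': 239.32863790755684, 'rvec': array([ 0.50252198, -2.70654849,  1.15432563]), 'tvec': array([0.49731103, 0.16243664, 0.62043631])}
top {'fx': 587.1741301183531, 'fy': 587.1741301183531, 'cx': 321.70015200438166, 'cy': 235.68132884350226, 'rvec': array([ 2.13722967, -2.13911075,  0.1340284 ]), 'tvec': array([0.05916736, 0.52162125, 0.7879766 ])}
```

View pics/side0.png

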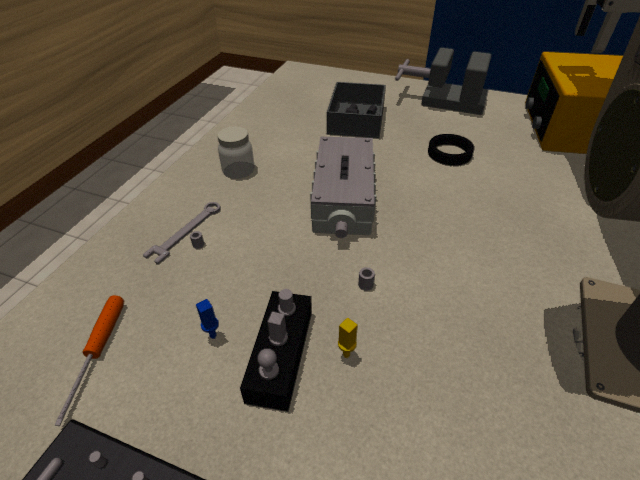

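View pics/top0.png

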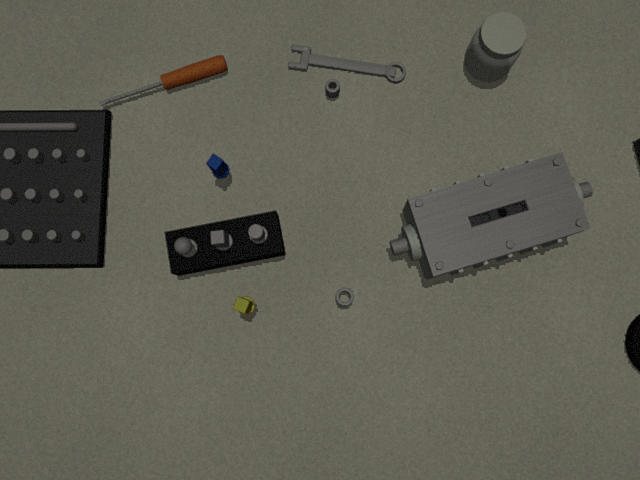

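In the top view the candidates are the ball pin (184,246), the square-grip pin (220,239), the round pin (257,233), the blue one (218,165) and the yellow one (244,305). The grey square-headed pin in the middle of the stand fits the description. I'll confirm it, and check the slot, in an enlarged crop.

Run:
```python
import cv2, numpy as np
a=cv2.imread('pics/top0.png');b=cv2.imread('pics/side0.png')
g=lambda i:np.clip(255*(i/255.)**.6,0,255).astype('uint8')
r=lambda i,x0,x1,y0,y1,w,h:cv2.resize(g(i[y0:y1,x0:x1]),(w,h),interpolation=cv2.INTER_CUBIC)
t=np.hstack([r(a,160,290,205,280,520,300),r(b,255,325,285,360,280,300)])
u=np.hstack([r(a,400,600,150,280,460,300),r(a,463,535,192,237,340,300)[:, :340]])
cv2.imwrite('pics/c.png',np.vstack([t,u]))
```

```text
(no output)
```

View pics/c.png

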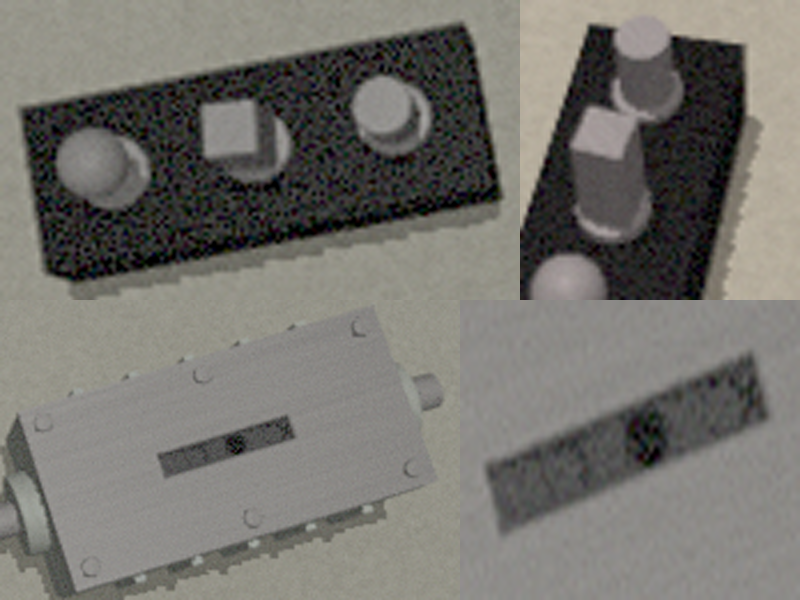

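The crop confirms it: the grey square grip is in the middle hole of the stand, and round and ball are its neighbours. The slot shows one dark spot at about (502,212) and perhaps something dark at its right end. I'll average some frames and measure.

```bash
cat > h.py <<'E'
import cv2, numpy as np
from plant import eyes
def ray(n,px,z):
    m=eyes.camera_model(n);K=np.array([[m['fx'],0,m['cx']],[0,m['fy'],m['cy']],[0,0,1]])
    R=cv2.Rodrigues(m['rvec'])[0];c=-R.T@m['tvec']
    d=(R.T@np.linalg.inv(K)@np.c_[np.asarray(px,float).reshape(-1,2),np.ones(np.size(px)//2)].T).T
    return c+d*((z-c[2])/d[:,2])[:,None]
def proj(n,P):
    m=eyes.camera_model(n);K=np.array([[m['fx'],0,m['cx']],[0,m['fy'],m['cy']],[0,0,1]])
    return cv2.projectPoints(np.asarray(P,float).reshape(-1,1,3),m['rvec'],m['tvec'],K,None)[0].reshape(-1,2)
def avg(n,k): return np.mean([eyes.read_camera(n).astype(float) for _ in range(k)],0)
E
python3 - <<'E'
from h import *
a=avg('top',8);b=avg('side',4);np.save('a.npy',a);np.save('b.npy',b)
np.set_printoptions(precision=4,suppress=True)
cov=ray('top',[(407.8,199.8),(563,153),(590,229.3),(431.3,275.7)],.076);print(cov,cov.mean(0))
sl=ray('top',[(468.7,216.5),(524.8,199.8),(528.2,209.6),(472.1,227)],.076);print(sl,sl.mean(0))
# slot axis
d=(sl[1]+sl[2]-sl[0]-sl[3])/2;print('len',np.linalg.norm(d),np.degrees(np.arctan2(d[1],d[0])))
d=(cov[1]+cov[2]-cov[0]-cov[3])/2;print('cov',np.linalg.norm(d),np.degrees(np.arctan2(d[1],d[0])))
print('spot',ray('top',[(502.6,212.5)],.068))
g=a.mean(2)
def rect(g,x0,x1,y0,y1,f,z,n='top'):
    s=8;c=cv2.resize(cv2.GaussianBlur(g[y0:y1,x0:x1],(0,0),.5),None,fx=s,fy=s,interpolation=cv2.INTER_CUBIC)
    m=(f(c)).astype('uint8');cs=cv2.findContours(m,0,1)[0];k=max(cs,key=cv2.contourArea)
    q=cv2.boxPoints(cv2.minAreaRect(k));q=(q+.5)/s-.5+[x0,y0]
    w=ray(n,q,z);e=w[1]-w[0];e2=w[2]-w[1]
    print(q.mean(0),w.mean(0),np.linalg.norm(e),np.linalg.norm(e2),np.degrees(np.arctan2(e[1],e[0])))
print('gray',g[236:244,206:234:2].round())
rect(g,460,540,190,240,lambda c:c<75,.076)
rect(g,205,236,225,255,lambda c:c>100,.089)
rect(g,160,290,205,280,lambda c:c<32,.042)
M=lambda i,x0,x1,y0,y1,w,h:cv2.resize(np.clip(255*(i[y0:y1,x0:x1]/255.)**.6,0,255).astype('uint8'),(w,h),interpolation=cv2.INTER_CUBIC)
cv2.imwrite('pics/d.png',np.vstack([np.hstack([M(a,463,535,192,237,480,300),M(a,205,240,222,252,310,300)]),np.hstack([M(b,330,360,145,190,200,300),M(b,262,300,305,350,253,300),M(b,300,390,130,240,337,300)])]))
E
```

```text
[[ 0.5649 -0.0582  0.076 ]
 [ 0.629  -0.2699  0.076 ]
 [ 0.524  -0.2995  0.076 ]
 [ 0.4623 -0.0872  0.076 ]] [ 0.545  -0.1787  0.076 ]
[[ 0.5418 -0.1393  0.076 ]
 [ 0.5643 -0.2152  0.076 ]
 [ 0.5509 -0.219   0.076 ]
 [ 0.5275 -0.1433  0.076 ]] [ 0.5461 -0.1792  0.076 ]
len 0.07924767184672345 -73.11776084903575
cov 0.22114963582520086 -73.4806328574369
spot [[ 0.5485 -0.1871  0.068 ]]
gray [[ 11.  14.  41.  99.  94.  96.  97.  93.  97.  46.  31.  35.  81.  12.]
 [ 18.  11.  41.  97.  93.  96.  96.  93.  98.  44.  25.  36. 100.  17.]
 [ 12.  14.  37.  95.  93.  94.  94.  92. 101.  45.  28.  34. 103.  33.]
 [ 12.  11.  35.  95.  97.  95.  94.  95. 100.  46.  26.  32. 102.  51.]
 [ 14.  14.  30.  94.  95.  95.  93.  96.  98.  47.  28.  32. 100.  53.]
 [ 10.  19.  30.  95.  94.  95.  96.  97. 100.  48.  28.  29. 102.  53.]
 [ 20.   9.  26.  99. 100.  97.  94.  95.  90.  48.  25.  32. 102.  50.]
 [ 16.  21.  26.  90.  83.  73.  61.  53.  49.  30.  27.  29. 104.  50.]]
[498.1447 212.8391] [ 0.5467 -0.1788  0.076 ] 0.08250123726503356 0.016282308979718454 -73.19279426077136
[230.3023 240.1327] [0.5086 0.1786 0.089 ] 0.0015307215136067562 0.008114607841092521 -82.74597419705171
[224.3709 243.5189] [0.5105 0.1951 0.042 ] 0.1625389905515671 0.06429397166472788 -79.05147493485953
```

View pics/d.png

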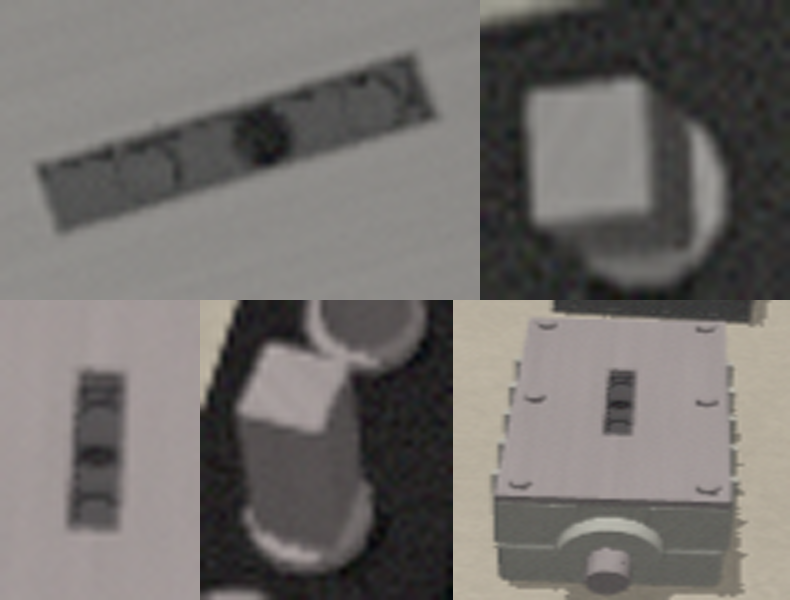

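The picture shows one full dark hole at top-view (502,212), flanked by two faint dimple arcs. That is the deep hole. Now the precise fit with both cameras.

Run:
```python
from h import *
from scipy.optimize import least_squares
np.set_printoptions(precision=4,suppress=True)
def fit(x,y,z,hx,hy,th0,T,S):
    L=np.array([(-hx,-hy),(hx,-hy),(hx,hy),(-hx,hy)])
    def pts(p):
        c,s=np.cos(p[2]),np.sin(p[2]);return np.c_[L@np.array([[c,s],[-s,c]])+p[:2],np.full(4,z)]
    def order(n,D,p): # match nearest
        q=proj(n,pts(p));return q[[np.argmin(np.linalg.norm(q-d,axis=1)) for d in D]]-D
    for name,sel in (('top',[('top',T)]),('side',[('side',S)]),('both',[('top',T),('side',S)])):
        r=least_squares(lambda p:np.concatenate([order(n,np.array(D)-.42,p).ravel() for n,D in sel]),[x,y,th0],x_scale=[.01,.01,.1],diff_step=1e-4)
        print(name,r.x[:2],np.degrees(r.x[2]),'rms',np.sqrt(np.mean(r.fun**2)))
fit(.545,-.179,.076,.055,.11,np.radians(16.6),[(407.8,199.8),(563,153),(590,229.3),(431.3,275.7)],[(319.8,136.6),(372.4,137.7),(374.5,203.3),(311.7,201.5)])
T=[(210.3,231.3),(223.4,229.8),(224.2,243.2),(211.2,244.2)]
w=ray('top',np.array(T)-.42,.089);print(w.mean(0));c=w.mean(0)
fit(c[0],c[1],.089,.009,.009,np.radians(8),T,[(271.8,311.5),(284.2,314.3),(280.3,324.8),(267.7,321.2)])
print('hole',ray('top',[(502.1,212.2)],.068),'slot', ray('top',np.array([(468.7,216.5),(524.8,199.8),(528.2,209.6),(472.1,227)])-.42,.076).mean(0))
# hole in side: crop (97,455)->
print('hole side',ray('side',[(330+97*.15-.4,145+155*.15-.4)],.068))
print('slot side',ray('side',np.array([(330+80*.15,145+71*.15),(330+126*.15,145+71*.15),(330+118*.15,145+230*.15),(330+67*.15,145+230*.15)])-.42,.076).mean(0))
```

```text
top [ 0.5456 -0.1781] 16.343584696902738 rms 0.8042885581102129
side [ 0.5451 -0.1786] 17.212718144340997 rms 0.2564938206651543
both [ 0.5454 -0.1783] 16.615011439324782 rms 0.7314144055708148
[0.5133 0.1965 0.089 ]
top [0.5133 0.1965] 5.262097607329606 rms 0.2135032284332494
side [0.5122 0.1979] 5.766785171720353 rms 0.45767722431332364
both [0.5128 0.1971] 5.500283143413673 rms 0.5504442489559248
hole [[ 0.549  -0.1864  0.068 ]] slot [ 0.5467 -0.1786  0.076 ]
hole side [[ 0.5469 -0.1844  0.068 ]]
slot side [ 0.5443 -0.1768  0.076 ]
```

Call:
{"name": "arm_command", "arguments": {"deltas": [[[2.5,3.2,0,0,0,3.4],[2.5,3.2,0,0,0,3.4],[2.5,3.2,0,0,0,3.4],[2.5,3.2,0,0,0,3.4],[2.5,3.2,0,0,0,3.4],[2.5,3.2,0,0,0,3.4],[2.5,3.2,0,0,0,3.4],[2.5,3.2,0,0,0,3.4],[2.5,3.2,0,0,0,3.4],[2.5,3.2,0,0,0,3.4],[2.5,3.2,0,0,0,3.4],[2.5,3.2,0,0,0,3.4]]], "gripper": 0.15}}

```text
t: 1.7
tool_pos: [0.4574, -0.1934, 0.219]
orientation: [2.772, 1.476, 0.001]
force: [0.1, -0.8, -0.4]
opening: 0.0533
gripper_force: 0.0
```

Call:
{"name": "arm_command", "arguments": {"deltas": [[[0.48,3.26,-0.4,0,0,3.3],[0.48,3.26,-0.4,0,0,3.3],[0.48,3.26,-0.4,0,0,3.3],[0.48,3.26,-0.4,0,0,3.3],[0.48,3.26,-0.4,0,0,3.3],[0.48,3.26,-0.4,0,0,3.3],[0.48,3.26,-0.4,0,0,3.3],[0.48,3.26,-0.4,0,0,3.3],[0.48,3.26,-0.4,0,0,3.3],[0.48,3.26,-0.4,0,0,3.3],[0.48,3.26,-0.4,0,0,3.3],[0.48,3.26,-0.4,0,0,3.3]]]}}

```text
t: 2.7
tool_pos: [0.5141, 0.1977, 0.1706]
orientation: [2.108, 2.329, 0.001]
force: [1.1, -0.0, 0.4]
opening: 0.0534
gripper_force: 0.0
```

Call:
{"name": "arm_command", "arguments": {"deltas": [[[0,0,0,0,0,0],[0,0,0,0,0,0],[0,0,0,0,0,0],[0,0,0,0,0,0]]]}}

```text
t: 3.03
tool_pos: [0.5142, 0.195, 0.1709]
orientation: [2.113, 2.324, -0.0]
force: [0.1, -0.3, 0.5]
opening: 0.0534
gripper_force: 0.0
```

Call:
{"name": "arm_command", "arguments": {"deltas": [[[-0.1,0.2,-1.2,0,0,0],[0,0,-1.2,0,0,0],[0,0,-1.2,0,0,0],[0,0,-1.2,0,0,0],[0,0,-1.2,0,0,0],[0,0,-1.2,0,0,0],[0,0,-1.2,0,0,0],[0,0,-1.2,0,0,0],[0,0,-1.0,0,0,0],[0,0,-0.8,0,0,0],[0,0,-0.5,0,0,0],[0,0,0,0,0,0]]]}}

```text
t: 4.03
tool_pos: [0.5123, 0.1978, 0.0502]
orientation: [-2.111, -2.325, 0.003]
force: [0.3, 0.5, 0.1]
opening: 0.0539
gripper_force: 0.0
```

Call:
{"name": "arm_command", "arguments": {"deltas": [[[0,0,0,0,0,0],[0,0,0,0,0,0],[0,0,0,0,0,0],[0,0,0,0,0,0],[0,0,0,0,0,0],[0,0,0,0,0,0],[0,0,0,0,0,0],[0,0,0,0,0,0]]], "gripper": -1, "squeeze": 25}}

```text
t: 4.7
tool_pos: [0.5133, 0.198, 0.052]
orientation: [2.112, 2.326, 0.001]
force: [-0.5, 1.1, 1.6]
opening: 0.0178
gripper_force: 25.0
```

Call:
{"name": "arm_command", "arguments": {"deltas": [[[0,0,0.4,0,0,0],[0,0,0.8,0,0,0],[0,0,1.0,0,0,0],[0,0,1.2,0,0,0],[0,0,1.2,0,0,0],[0,0,1.2,0,0,0],[0,0,1.2,0,0,0],[0,0,1.2,0,0,0],[0,0,0.6,0,0,0],[0,0,0.2,0,0,0],[0,0,0,0,0,0],[0,0,0,0,0,0]]]}}

```text
t: 5.7
tool_pos: [0.5127, 0.1979, 0.1411]
orientation: [-2.112, -2.325, 0.001]
force: [0.0, -1.3, -0.4]
opening: 0.0175
gripper_force: 25.0
```

Call:
{"name": "arm_command", "arguments": {"deltas": [[[0.1,-1.2,0,0,0,0.9],[0.1,-2.3,0,0,0,1.1],[0.25,-3.5,0,0,0,1.1],[0.25,-3.8,0,0,0,1.1],[0.25,-3.8,0,0,0,1.1],[0.25,-3.8,0,0,0,1.1],[0.25,-3.8,0,0,0,1.1],[0.25,-3.8,0,0,0,1.1],[0.25,-3.5,0,0,0,1.1],[0.25,-3.0,0,0,0,0.8],[0.1,-1.6,0,0,0,0.7],[0.1,-0.6,0,0,0,0]]]}}

```text
t: 6.7
tool_pos: [0.5362, -0.1516, 0.1405]
orientation: [-1.877, -2.517, 0.002]
force: [-0.1, -0.4, -1.0]
opening: 0.0177
gripper_force: 25.0
```

Call:
{"name": "arm_command", "arguments": {"deltas": [[[0,0,0,0,0,0],[0,0,0,0,0,0],[0,0,0,0,0,0],[0,0,0,0,0,0],[0,0,0,0,0,0],[0,0,0,0,0,0]]]}}

```text
t: 7.2
tool_pos: [0.5372, -0.1482, 0.1417]
orientation: [1.873, 2.522, 0.0]
force: [0.2, -0.5, -1.3]
opening: 0.0182
gripper_force: 25.0
```

Run:
```python
from h import *
from plant import monitor
b=avg('side',4);a=avg('top',4);np.save('a2.npy',a);np.save('b2.npy',b)
s=monitor.read_state();print(s['t'],s['tool_pos'],s['orientation'],s['force'],s['opening'])
p=np.array(s['tool_pos'])
print('pred tip',proj('side',[p-[0,0,.04]]),proj('top',[p-[0,0,.04]]))
M=lambda i,x0,x1,y0,y1,w,h:cv2.resize(np.clip(255*(i[y0:y1,x0:x1]/255.)**.6,0,255).astype('uint8'),(w,h),interpolation=cv2.INTER_CUBIC)
cv2.imwrite('pics/e.png',np.hstack([M(b,290,390,110,230,500,600),cv2.resize(M(b,0,640,0,480,300,225),(300,600))]))
```

```text
7.6 [ 0.5370659  -0.14904101  0.14165286] [-1.87505647e+00 -2.52066062e+00 -2.37400635e-05] [ 0.32053926 -0.09130336 -0.8930101 ] 0.017729112882054938
pred tip [[343.62704307 163.89536678]] [[480.93872726 216.56383423]]
```

View pics/e.png

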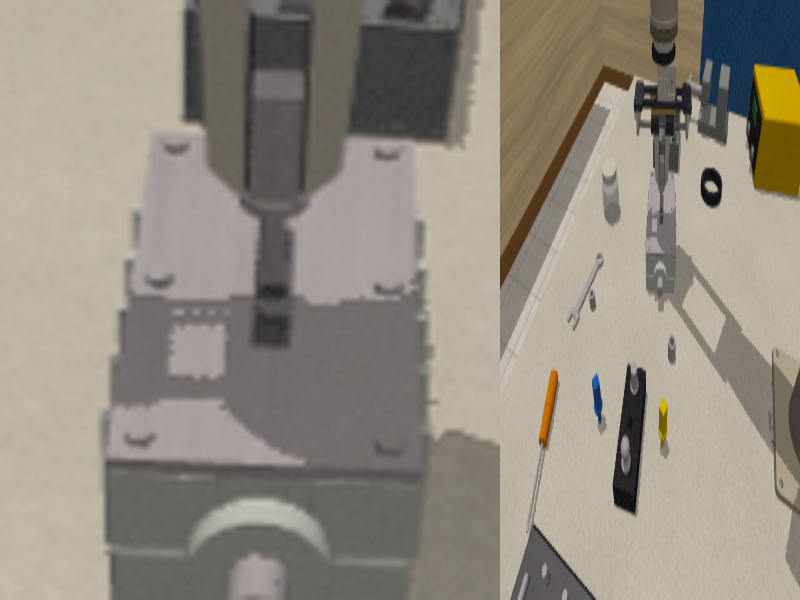

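The pin hangs over the near end of the slot, its shaft at side-crop (273,215–290), and both other pins are still in the stand. I'll check the sideways alignment in numbers.

Run:
```python
from h import *
np.set_printoptions(precision=1,suppress=True,linewidth=200)
b=np.load('b2.npy').mean(2);p=np.array([.5370,-.1490,.1417])
for dz in (.04,.03,.02,.01): print(dz,proj('side',[p-[0,0,dz]]))
for r in range(152,172,2): print(r,b[r,332:358].round())
b0=np.load('b.npy').mean(2)
for r in (158,164,170,174): print('s',r,b0[r,332:358].round())
h=np.radians(16.6);d=np.array([np.sin(h),-np.cos(h)])
for k in(-.04,-.03,0,.04): print(k,proj('side',[[*(np.array([.5455,-.178])+k*d),.076]]),proj('side',[[*(np.array([.5455,-.178])+k*d),.068]]))
```

```text
0.04 [[343.7 163.9]]
0.03 [[343.8 159.2]]
0.02 [[344.  154.5]]
0.01 [[344.2 149.7]]
152 [118. 119. 120. 121. 121. 118. 106.  71.  48.  39.  39.  40.  43.  45.  45.  44.  49.  56.  86. 120. 121. 121. 119. 120. 116. 119.]
154 [119. 120. 120. 121. 121. 118. 118. 119. 117. 101.  35.  40.  42.  41.  49.  82. 116. 119. 120. 120. 120. 117. 121. 119. 119. 119.]
156 [120. 121. 122. 120. 118. 118. 117. 118. 114.  90.  36.  41.  42.  40.  42.  43.  68. 109. 120. 120. 120. 120. 118. 119. 120. 119.]
158 [120. 122. 120. 122. 119. 116. 117. 117. 110.  71.  38.  40.  40.  42.  40.  32.  57. 109. 119. 121. 120. 120. 119. 119. 119. 121.]
160 [118. 120. 123. 122. 119. 118. 115. 117. 107.  61.  37.  39.  42.  43.  39.  35.  63. 111. 121. 120. 119. 119. 118. 120. 119. 120.]
162 [119. 121. 121. 121. 120. 118. 115. 117. 104.  44.  37.  37.  41.  42.  42.  45.  68. 116. 121. 117. 119. 118. 118. 119. 120. 120.]
164 [118. 120. 120. 120. 120. 116. 116. 117. 102.  39.  39.  38.  38.  40.  42.  48.  71. 114. 119. 118. 118. 118. 118. 121. 120. 120.]
166 [117. 119. 119. 120. 118. 116. 116. 113.  95.  36.  37.  34.
[... 342 characters left out ...]
]
s 158 [113. 114. 112. 113. 113. 111. 111. 111. 104.  66.  22.  25.  26.  26.  23.  26.  51. 103. 114. 111. 112. 112. 111. 112. 113. 113.]
s 164 [111. 112. 112. 114. 111. 107. 108. 108.  96.  37.  40.  40.  40.  40.  42.  44.  68. 107. 111. 111. 110. 110. 112. 113. 112. 112.]
s 170 [110. 112. 111. 111. 110. 108. 108. 105.  85.  40.  40.  34.  35.  35.  41.  46.  79. 111. 113. 111. 110. 111. 111. 113. 112. 112.]
s 174 [112. 111. 112. 111. 109. 109. 110. 100.  53.  28.  22.  21.  22.  22.  26.  49.  84. 109. 112. 110. 109. 113. 110. 112. 114. 112.]
-0.04 [[343.1 178.6]] [[343.  182.1]]
-0.03 [[343.3 175.4]] [[343.2 178.9]]
0 [[343.9 166.3]] [[343.8 169.8]]
0.04 [[344.6 154.9]] [[344.5 158.3]]
```

Call:
{"name": "arm_command", "arguments": {"deltas": [[[0,0,-0.5,0,0,0],[0,0,-0.7,0,0,0],[0,0,-0.5,0,0,0],[0,0,-0.3,0,0,0],[0,0,-0.2,0,0,0],[0,0,-0.1,0,0,0],[0,0,-0.1,0,0,0],[0,0,0,0,0,0]]]}}

```text
t: 8.27
tool_pos: [0.5371, -0.1491, 0.1176]
orientation: [-1.875, -2.521, 0.0]
force: [-0.4, -0.1, -0.6]
opening: 0.0175
gripper_force: 25.0
```

Call:
{"name": "arm_command", "arguments": {"deltas": [[[0,0,-0.1,0,0,0],[0,0,-0.1,0,0,0],[0,0,-0.1,0,0,0],[0,0,0,0,0,0]]]}}

```text
t: 8.6
tool_pos: [0.537, -0.149, 0.1145]
orientation: [-1.875, -2.521, 0.0]
force: [1.1, -0.6, -1.4]
opening: 0.0175
gripper_force: 25.0
```

Call:
{"name": "arm_command", "arguments": {"deltas": [[[0,0,-0.1,0,0,0],[0,0,-0.1,0,0,0],[0,0,-0.1,0,0,0],[0,0,0,0,0,0]]]}}

```text
t: 8.93
tool_pos: [0.5369, -0.149, 0.1113]
orientation: [-1.875, -2.52, 0.0]
force: [0.1, -0.6, -0.1]
opening: 0.0178
gripper_force: 25.0
```

Call:
{"name": "arm_command", "arguments": {"deltas": [[[0,0,-0.1,0,0,0],[0,0,-0.1,0,0,0],[0,0,0,0,0,0]]]}}

```text
t: 9.18
tool_pos: [0.5369, -0.149, 0.1094]
orientation: [-1.875, -2.52, 0.0]
force: [0.9, 0.2, -1.4]
opening: 0.0181
gripper_force: 25.0
```

Call:
{"name": "arm_command", "arguments": {"deltas": [[[0,0,-0.1,0,0,0],[0,0,-0.05,0,0,0],[0,0,0,0,0,0]]]}}

```text
t: 9.43
tool_pos: [0.537, -0.149, 0.108]
orientation: [-1.875, -2.521, 0.0]
force: [0.1, -0.7, -1.2]
opening: 0.0182
gripper_force: 25.0
```

Call:
{"name": "arm_command", "arguments": {"deltas": [[[0,0,-0.05,0,0,0],[0,0,-0.05,0,0,0],[0,0,0,0,0,0]]]}}

```text
t: 9.68
tool_pos: [0.5372, -0.1491, 0.1078]
orientation: [1.875, 2.521, 0.0]
force: [-2.3, 1.0, 4.5]
opening: 0.0179
gripper_force: 25.0
```

Call:
{"name": "arm_command", "arguments": {"deltas": [[[0,0,-0.05,0,0,0],[0,0,-0.05,0,0,0],[0,0,0,0,0,0]]]}}

```text
t: 9.93
tool_pos: [0.5373, -0.1492, 0.1077]
orientation: [1.874, 2.52, 0.0]
force: [-5.0, 2.4, 12.4]
opening: 0.018
gripper_force: 25.0
```

Call:
{"name": "arm_command", "arguments": {"deltas": [[[0,0,-0.0,0,0,0],[0,0,0.12,0,0,0],[0.06,-0.2,0,0,0,0],[0.06,-0.2,0,0,0,0],[0.06,-0.2,0,0,0,0],[0.06,-0.2,0,0,0,0],[0.06,-0.2,0,0,0,0],[0.06,-0.2,0,0,0,0],[0,0,0,0,0,0]]]}}

```text
t: 10.68
tool_pos: [0.5405, -0.1617, 0.1068]
orientation: [-1.875, -2.52, 0.001]
force: [0.1, 0.6, -1.4]
opening: 0.0178
gripper_force: 25.0
```

Call:
{"name": "arm_command", "arguments": {"deltas": [[[0.06,-0.2,0,0,0,0],[0.06,-0.2,0,0,0,0],[0.06,-0.2,0,0,0,0],[0.06,-0.2,0,0,0,0],[0.06,-0.2,0,0,0,0],[0.06,-0.2,0,0,0,0],[0.06,-0.2,0,0,0,0],[0.06,-0.2,0,0,0,0],[0,0,0,0,0,0]]]}}

```text
t: 11.43
tool_pos: [0.5448, -0.1758, 0.1065]
orientation: [-1.873, -2.518, -0.002]
force: [-2.1, 5.6, 0.3]
opening: 0.0178
gripper_force: 25.0
```

Call:
{"name": "arm_command", "arguments": {"deltas": [[[0,0,0.15,0,0,0],[0,0,0.1,0,0,0],[0.06,-0.2,0,0,0,0],[0.06,-0.2,0,0,0,0],[0.06,-0.2,0,0,0,0],[0.06,-0.27,0,0,0,0],[0,0,0,0,0,0],[0,0,0,0,0,0]]]}}

```text
t: 12.1
tool_pos: [0.5479, -0.1861, 0.1098]
orientation: [1.875, 2.52, -0.0]
force: [0.1, -0.1, -1.3]
opening: 0.0178
gripper_force: 25.0
```

Call:
{"name": "arm_command", "arguments": {"deltas": [[[0,0,-0.1,0,0,0],[0,0,-0.1,0,0,0],[0,0,-0.1,0,0,0],[0,0,0,0,0,0],[0,0,0,0,0,0]]]}}

```text
t: 12.52
tool_pos: [0.548, -0.1858, 0.1074]
orientation: [1.875, 2.521, -0.0]
force: [-2.5, 0.4, 4.2]
opening: 0.0179
gripper_force: 25.0
```

Call:
{"name": "arm_command", "arguments": {"deltas": [[[-0.1,-0.03,0,0,0,0],[0,0,-0.05,0,0,0],[0,0,0,0,0,0],[0,0,0,0,0,0]]]}}

```text
t: 12.85
tool_pos: [0.5477, -0.186, 0.1073]
orientation: [1.874, 2.52, 0.001]
force: [0.1, 2.0, 6.9]
opening: 0.0176
gripper_force: 25.0
```

Call:
{"name": "arm_command", "arguments": {"deltas": [[[-0.03,0.1,0,0,0,0],[-0.03,0.1,0,0,0,0],[0,0,0,0,0,0]]]}}

```text
t: 13.1
tool_pos: [0.5472, -0.1848, 0.1073]
orientation: [1.873, 2.518, -0.0]
force: [1.8, -2.6, 5.2]
opening: 0.0178
gripper_force: 25.0
```

Call:
{"name": "arm_command", "arguments": {"deltas": [[[0.06,-0.2,0,0,0,0],[0.06,-0.2,0,0,0,0],[0,0,0,0,0,0]]]}}

```text
t: 13.35
tool_pos: [0.5478, -0.187, 0.1069]
orientation: [-1.874, -2.52, -0.003]
force: [-0.7, 4.0, 8.5]
opening: 0.018
gripper_force: 25.0
```

Call:
{"name": "arm_command", "arguments": {"deltas": [[[0.03,-0.1,0,0,0,0],[0.03,-0.1,0,0,0,0],[0,0,0,0,0,0]]]}}

```text
t: 13.6
tool_pos: [0.5483, -0.1886, 0.1067]
orientation: [-1.874, -2.52, -0.003]
force: [0.1, 5.2, 7.3]
opening: 0.0177
gripper_force: 25.0
```

Call:
{"name": "arm_command", "arguments": {"deltas": [[[0.03,-0.1,0,0,0,0],[0.03,-0.1,0,0,0,0],[0,0,0,0,0,0]]]}}

```text
t: 13.85
tool_pos: [0.5488, -0.191, 0.1065]
orientation: [-1.874, -2.52, -0.002]
force: [0.6, 1.8, 6.0]
opening: 0.0179
gripper_force: 25.0
```

Run:
```python
from h import *
from plant import monitor
b=avg('side',4);a=avg('top',2);np.save('b3.npy',b)
s=monitor.read_state();print(s['t'],s['tool_pos'],s['orientation'],s['force'],s['opening'])
p=np.array(s['tool_pos'])
print('pred tip, collar bottom',proj('side',[p-[0,0,.04],p-[0,0,.01]]))
M=lambda i,x0,x1,y0,y1,w,h:cv2.resize(np.clip(255*(i[y0:y1,x0:x1]/255.)**.6,0,255).astype('uint8'),(w,h),interpolation=cv2.INTER_CUBIC)
cv2.imwrite('pics/f.png',np.hstack([M(b,320,370,125,185,500,600),M(a,440,540,100,300,300,600)]))
```

```text
14.15 [ 0.54878534 -0.19124087  0.10651829] [-1.87428821e+00 -2.52046866e+00 -1.72778001e-03] [0.05767841 3.30346769 5.62077829] 0.01784801688376257
pred tip, collar bottom [[344.31485547 166.42379511]
 [344.82640036 153.24548285]]
```

View pics/f.png

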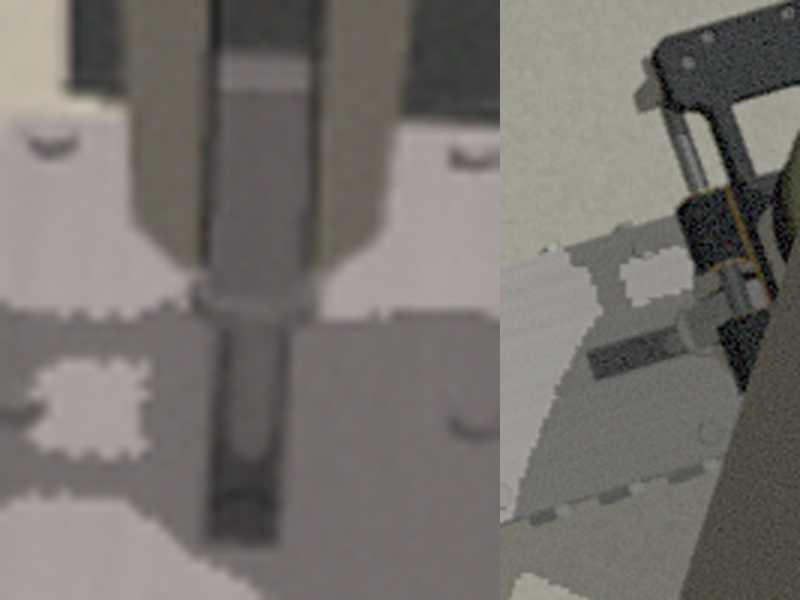

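The shaft end shows at side-crop (250,460), about 11 mm short of where an upright pin's nose would be. So the pin has pivoted about 0.19 rad in the grip when it caught on the dimple, and the nose is still on plain rail before the hole. I'll raise it slightly and straighten it gently against the slot's end.

Call:
{"name": "arm_command", "arguments": {"deltas": [[[0,0,0.2,0,0,0],[-0.08,0.27,0,0,0,0],[-0.08,0.27,0,0,0,0],[-0.08,0.27,0,0,0,0],[-0.08,0.27,0,0,0,0],[-0.08,0.27,0,0,0,0],[-0.08,0.27,0,0,0,0],[-0.08,0.27,0,0,0,0],[-0.08,0.27,0,0,0,0],[-0.08,0.27,0,0,0,0],[-0.08,0.27,0,0,0,0],[0,0,0,0,0,0]]]}}

```text
t: 15.15
tool_pos: [0.5405, -0.1645, 0.1083]
orientation: [-1.874, -2.521, -0.0]
force: [1.4, 0.4, -0.7]
opening: 0.0176
gripper_force: 25.0
```

Call:
{"name": "arm_command", "arguments": {"deltas": [[[-0.08,0.27,0,0,0,0],[-0.08,0.27,0,0,0,0],[-0.05,0.165,0,0,0,0],[-0.05,0.165,0,0,0,0],[-0.05,0.165,0,0,0,0],[0,0,0,0,0,0]]]}}

```text
t: 15.65
tool_pos: [0.5379, -0.1558, 0.1086]
orientation: [1.874, 2.519, -0.002]
force: [1.2, -5.6, -4.2]
opening: 0.0179
gripper_force: 25.0
```

Call:
{"name": "arm_command", "arguments": {"deltas": [[[-0.05,0.165,0,0,0,0],[-0.05,0.165,0,0,0,0],[-0.05,0.165,0,0,0,0],[0,0,0,0,0,0]]]}}

```text
t: 15.98
tool_pos: [0.5367, -0.1516, 0.1092]
orientation: [1.873, 2.517, -0.003]
force: [1.0, -7.2, 0.2]
opening: 0.0178
gripper_force: 25.0
```

Call:
{"name": "arm_command", "arguments": {"deltas": [[[-0.03,0.1,0,0,0,0],[-0.03,0.1,0,0,0,0],[0,0,0,0,0,0]]]}}

```text
t: 16.23
tool_pos: [0.5363, -0.1499, 0.1094]
orientation: [1.873, 2.517, -0.003]
force: [1.2, -8.2, 0.1]
opening: 0.0177
gripper_force: 25.0
```

Call:
{"name": "arm_command", "arguments": {"deltas": [[[-0.03,0.1,0,0,0,0],[-0.03,0.1,0,0,0,0],[-0.03,0.1,0,0,0,0],[0,0,0,0,0,0]]]}}

```text
t: 16.57
tool_pos: [0.5354, -0.147, 0.1097]
orientation: [1.873, 2.517, -0.003]
force: [0.4, -8.2, 2.1]
opening: 0.0184
gripper_force: 25.0
```

Call:
{"name": "arm_command", "arguments": {"deltas": [[[-0.03,0.1,0,0,0,0],[-0.03,0.1,0,0,0,0],[0,0,0,0,0,0]]]}}

```text
t: 16.82
tool_pos: [0.5349, -0.1451, 0.1097]
orientation: [1.873, 2.516, -0.003]
force: [0.2, -8.5, 3.1]
opening: 0.0183
gripper_force: 25.0
```

Call:
{"name": "arm_command", "arguments": {"deltas": [[[0.06,-0.2,0,0,0,0],[0,0,0.3,0,0,0],[0.11,-0.37,0,0,0,0],[0.11,-0.37,0,0,0,0],[0.11,-0.37,0,0,0,0],[0.11,-0.37,0,0,0,0],[0.11,-0.37,0,0,0,0],[0.11,-0.37,0,0,0,0],[0.11,-0.37,0,0,0,0],[0.11,-0.37,0,0,0,0],[0.11,-0.37,0,0,0,0],[0.11,-0.37,0,0,0,0]]], "squeeze": 60}}

```text
t: 17.82
tool_pos: [0.5457, -0.1821, 0.1113]
orientation: [-1.875, -2.521, -0.0]
force: [-0.4, -0.2, -1.3]
opening: 0.0178
gripper_force: 60.0
```

Call:
{"name": "arm_command", "arguments": {"deltas": [[[0.03,-0.1,0,0,0,0],[0,0,0,0,0,0],[0,0,0,0,0,0]]]}}

```text
t: 18.07
tool_pos: [0.5458, -0.1828, 0.1113]
orientation: [-1.875, -2.52, -0.0]
force: [-0.5, -0.1, -0.4]
opening: 0.0182
gripper_force: 60.0
```

Run:
```python
from h import *
from plant import monitor
b=avg('side',6);np.save('b4.npy',b)
s=monitor.read_state();print(s['t'],s['tool_pos'],s['orientation'],s['force'],s['opening'])
p=np.array(s['tool_pos'])
print('pred tip, collar bottom',proj('side',[p-[0,0,.04],p-[0,0,.01]]))
M=lambda i,x0,x1,y0,y1,w,h:cv2.resize(np.clip(255*(i[y0:y1,x0:x1]/255.)**.6,0,255).astype('uint8'),(w,h),interpolation=cv2.INTER_CUBIC)
cv2.imwrite('pics/g.png',np.hstack([M(b,325,365,140,185,400,450),M(np.load('b3.npy'),325,365,140,185,400,450)]))
```

```text
18.3667 [ 0.54586934 -0.18258088  0.11134838] [-1.87467443e+00 -2.52094824e+00  4.45997382e-06] [-0.30204387 -0.11370296 -1.56936721] 0.01770142591403498
pred tip, collar bottom [[344.39196447 167.01748628]
 [344.91164688 153.69466152]]
```

View pics/g.png

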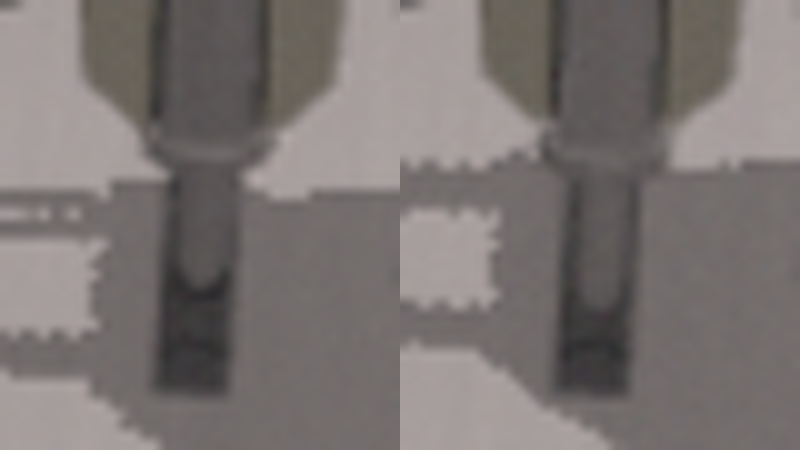

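The left crop, taken now, has the nose at (203,285), close to the upright prediction, with the hole's rim dark just below it. It needs about 4 mm more along the slot and 0.5 mm sideways, then a probe downward.

Call:
{"name": "arm_command", "arguments": {"deltas": [[[0.08,-0.18,0,0,0,0],[0.08,-0.18,0,0,0,0],[0,0,0,0,0,0],[0,0,-0.1,0,0,0],[0,0,-0.1,0,0,0],[0,0,-0.1,0,0,0],[0,0,0,0,0,0]]]}}

```text
t: 18.95
tool_pos: [0.5472, -0.1862, 0.1079]
orientation: [-1.875, -2.52, 0.0]
force: [0.3, 0.3, -2.0]
opening: 0.0174
gripper_force: 60.0
```

Call:
{"name": "arm_command", "arguments": {"deltas": [[[0,0,-0.1,0,0,0],[0,0,-0.1,0,0,0],[0,0,0,0,0,0]]]}}

```text
t: 19.2
tool_pos: [0.5473, -0.1863, 0.1061]
orientation: [-1.875, -2.52, 0.0]
force: [-0.3, -0.4, -0.1]
opening: 0.0174
gripper_force: 60.0
```

Call:
{"name": "arm_command", "arguments": {"deltas": [[[0,0,-0.1,0,0,0],[0,0,-0.1,0,0,0],[0,0,0,0,0,0]]]}}

```text
t: 19.45
tool_pos: [0.5473, -0.1863, 0.1041]
orientation: [-1.875, -2.52, 0.0]
force: [0.1, 0.2, -1.6]
opening: 0.0179
gripper_force: 60.0
```

Call:
{"name": "arm_command", "arguments": {"deltas": [[[0,0,-0.1,0,0,0],[0,0,-0.1,0,0,0],[0,0,0,0,0,0]]]}}

```text
t: 19.7
tool_pos: [0.5473, -0.1863, 0.1021]
orientation: [-1.875, -2.52, 0.0]
force: [0.1, 0.4, -1.0]
opening: 0.0175
gripper_force: 60.0
```

Call:
{"name": "arm_command", "arguments": {"deltas": [[[0,0,-0.15,0,0,0],[0,0,-0.15,0,0,0],[0,0,-0.15,0,0,0],[0,0,-0.15,0,0,0],[0,0,0,0,0,0]]]}}

```text
t: 20.12
tool_pos: [0.5473, -0.1863, 0.0959]
orientation: [-1.875, -2.52, 0.0]
force: [0.6, -0.8, -2.1]
opening: 0.0179
gripper_force: 60.0
```

Call:
{"name": "arm_command", "arguments": {"deltas": [[[0,0,-0.15,0,0,0],[0,0,-0.15,0,0,0],[0,0,-0.15,0,0,0],[0,0,0,0,0,0]]]}}

```text
t: 20.45
tool_pos: [0.5473, -0.1863, 0.0914]
orientation: [-1.875, -2.52, 0.0]
force: [0.8, -0.3, -1.1]
opening: 0.0177
gripper_force: 60.0
```

Call:
{"name": "arm_command", "arguments": {"deltas": [[[0,0,-0.1,0,0,0],[0,0,-0.1,0,0,0],[0,0,-0.1,0,0,0],[0,0,0,0,0,0]]]}}

```text
t: 20.78
tool_pos: [0.5473, -0.1863, 0.0886]
orientation: [-1.875, -2.52, 0.0]
force: [0.4, 0.6, -0.7]
opening: 0.0176
gripper_force: 60.0
```

Call:
{"name": "arm_command", "arguments": {"deltas": [[[0,0,-0.1,0,0,0],[0,0,-0.1,0,0,0],[0,0,0,0,0,0]]]}}

```text
t: 21.03
tool_pos: [0.5474, -0.1863, 0.0866]
orientation: [-1.875, -2.521, 0.0]
force: [-0.3, -0.2, 0.2]
opening: 0.0181
gripper_force: 60.0
```

Call:
{"name": "arm_command", "arguments": {"deltas": [[[0,0,-0.1,0,0,0],[0,0,-0.05,0,0,0],[0,0,0,0,0,0]]]}}

```text
t: 21.28
tool_pos: [0.5476, -0.1864, 0.0858]
orientation: [1.875, 2.52, 0.0]
force: [-3.2, 0.8, 3.4]
opening: 0.0178
gripper_force: 60.0
```

Call:
{"name": "arm_command", "arguments": {"deltas": [[[0,0,0,0,0,0],[0,0,0,0,0,0],[0,0,0,0,0,0],[0,0,0,0,0,0],[0,0,0,0,0,0],[0,0,0,0,0,0]]], "gripper": 0.1}}

```text
t: 21.78
tool_pos: [0.5475, -0.1863, 0.0852]
orientation: [-1.875, -2.521, 0.0]
force: [-0.2, 0.2, -1.0]
opening: 0.0499
gripper_force: 0.0
```

Call:
{"name": "arm_command", "arguments": {"deltas": [[[0,0,0.5,0,0,0],[0,0,1.0,0,0,0],[0,0,1.5,0,0,0],[0,0,1.5,0,0,0],[0,0,1.5,0,0,0],[0,0,1.5,0,0,0],[0,0,1.5,0,0,0],[0,0,1.0,0,0,0],[-1.5,2.5,0.5,0,0,0],[-1.5,3.5,0,0,0,0],[-1.5,3.5,0,0,0,0],[0,0,0,0,0,0]]]}}

```text
t: 22.78
tool_pos: [0.5004, -0.0866, 0.1906]
orientation: [-1.87, -2.521, -0.002]
force: [-0.8, -1.0, -0.2]
opening: 0.0509
gripper_force: 0.0
```

Run:
```python
from h import *
from plant import monitor
b=avg('side',4);a=avg('top',2)
s=monitor.read_state();print(s['t'],s['tool_pos'],s['force'],s['opening'])
M=lambda i,x0,x1,y0,y1,w,h:cv2.resize(np.clip(255*(i[y0:y1,x0:x1]/255.)**.6,0,255).astype('uint8'),(w,h),interpolation=cv2.INTER_CUBIC)
cv2.imwrite('pics/i.png',np.hstack([M(b,235,395,125,405,320,560),M(b,310,380,130,215,460,560)]))
```

```text
23.0833 [ 0.50293956 -0.09230004  0.19064769] [-0.38406165  0.0251704   0.49373153] 0.05143896743152253
```

View pics/i.png

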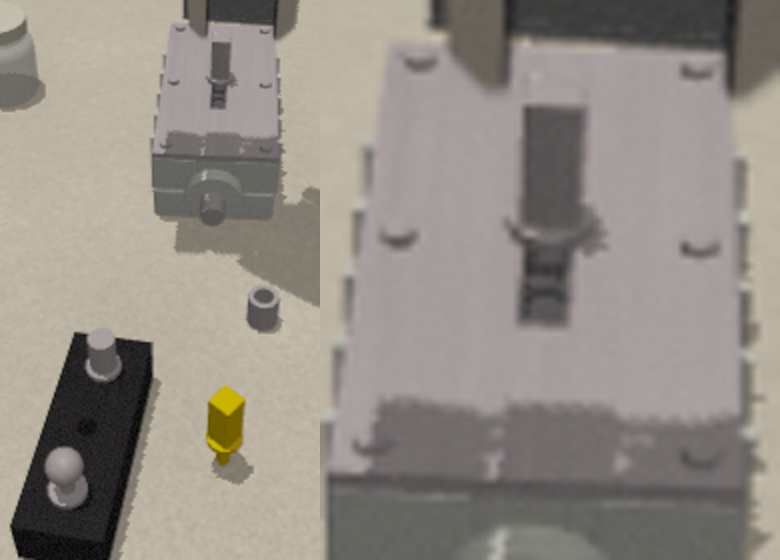

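The pin stands upright with its collar on the cover, at right crop (553,230). The round and ball pins, at left crop (102,355) and (66,475), are still in the stand, and the gripper is clear. Handing in.

```bash
python3 -c "
from plant import ticket
print(ticket.close_job())"
```

```text
the job is handed in; nothing more can be done
None
```

The square-grip pin is in the rail's locking hole with its collar down on the cover, released and standing upright; the other two pins are still in the stand, and the job is handed in (no verdict was returned).

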